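Set the washed hood-lamp glasses to dry under the cool-air dryer

TASK

Lay every washed lamp glass from the draining mat flat on the ridged griddle, frosted face up, wholly on it and side by side; hold them by their edges only, never touch the frosted face, and set them down without dropping them. Also screw the dryer's head round by its bar until the orange nozzle points at the middle of the griddle. Only when both are done, push the toggle switch on; leave the plate and the jar where they are.

Things in the scene. Friction and masses are not known exactly. Their poses are not given: they have to be found in the camera images.
- mat: grey silicone draining mat, 260 x 260 x 3 mm, fixed to the worktop; origin: centre of its underside, z up. The washed glasses start on it, about 120 mm apart. Mat and griddle lie to the robot's left and right, either way round.
- griddle: cold ridged aluminium griddle, fixed: plate 260 x 260 mm whose ridges (along its own x, every 20 mm in y, 7 mm wide, 4 mm high) top out 14 mm above its underside; two low loop handles on its x sides reach 147 mm from the middle. Origin: centre of its underside, z up.
- dryer: fixed white cool-air dryer: round column, foot 116 mm across, body 92 mm across and 100 mm high, carrying the screw-on head. Origin: centre of its underside, z up along the screw axis. Its x axis is the horizontal direction in which the nozzle points when joint head reads 0.
- head (a joint): angle (rad) to which the dryer's grey head is screwed down: 0 loose, growing as it turns clockwise seen from above, hard stop at 8, well past the right place; start 0.2 to 1.1. It sinks 0.955 mm per rad, has light friction (0.06 N m) and stays where it is left; it can be turned back too.
- nozzle (a point): middle of the mouth of the orange nozzle that sticks out level from the head, 36 mm diameter, 86 mm from the screw axis; the point's x axis points out of the mouth, z up, and turns with the head.
- grip_bar (a point): on the screw axis, at mid-height of the black grip bar that stands on top of the head: bar 50 mm long (along the nozzle's x direction), 14 mm thick, 34 mm high, its foot on the head's flat top (88 mm across), about 0.149 m above the worktop. Same axes as point nozzle.
- switch (a joint): dryer's toggle switch: 0 = off (leaning to the panel's -x), 1.0 rad = on (leaning to its +x); friction only, stays where it is left.
- switch_tip (a point): centre of the 26 mm red ball at the end of the toggle, 45 mm from its pivot.
- switch_base: fixed white switch panel, 70 (x) x 50 (y) x 25 mm high; origin: centre of its underside, its x axis is the way the toggle is pushed to switch on; the pivot lies along y, 22 mm above the origin.
- plate: blue melamine plate, 150 mm across, 20 mm high, a bystander; origin: centre of underside.
- jar: glass jar with steel lid, 76 mm across, 120 mm high, a bystander; origin: centre of underside.
- glass1: square lamp glass of the extractor hood, 60 x 60 mm, edges 7.2 mm high, greenish, 65 g; on top a white frosted face, 46 x 46 mm in the middle, 1.2 mm proud, that must not be touched. Origin: centre of its underside, z up through the frosted face, x and y square to the edges. Present or absent.
- glass2: square lamp glass of the extractor hood, 60 x 60 mm, edges 7.2 mm high, greenish, 65 g; on top a white frosted face, 46 x 46 mm in the middle, 1.2 mm proud, that must not be touched. Origin: centre of its underside, z up through the frosted face, x and y square to the edges. Present or absent.
- glass3: square lamp glass of the extractor hood, 60 x 60 mm, edges 7.2 mm high, greenish, 65 g; on top a white frosted face, 46 x 46 mm in the middle, 1.2 mm proud, that must not be touched. Origin: centre of its underside, z up through the frosted face, x and y square to the edges. Present or absent.
- glass4: square lamp glass of the extractor hood, 60 x 60 mm, edges 7.2 mm high, greenish, 65 g; on top a white frosted face, 46 x 46 mm in the middle, 1.2 mm proud, that must not be touched. Origin: centre of its underside, z up through the frosted face, x and y square to the edges. Present or absent.
Not all that is in view belongs to the job. There is more than one size of the switch_base; the job needs the larger.

How it is judged (in metres and radians):
On the way, in this order (a step that is already met when the one before it is completed fails the run):
1. every glass lies flat and released on the griddle and the nozzle points at the griddle's middle (x of glass1 in the frame of griddle between -0.1 and 0.1 m and y of glass1 in the frame of griddle between -0.1 and 0.1 m and z of glass1 in the frame of griddle between 0.01 and 0.019 m and angle between each of glass1, glass2, glass3, glass4's own z axis and vertical below 0.06 rad and linear speed of each of glass1, glass2, glass3, glass4 below 0.03 m/s and contact force between each of glass1, glass2, glass3, glass4 and the fingers below 0.2 N and x of glass2 in the frame of griddle between -0.1 and 0.1 m and y of glass2 in the frame of griddle between -0.1 and 0.1 m and z of glass2 in the frame of griddle between 0.01 and 0.019 m and x of glass3 in the frame of griddle between -0.1 and 0.1 m and y of glass3 in the frame of griddle between -0.1 and 0.1 m and z of glass3 in the frame of griddle between 0.01 and 0.019 m and x of glass4 in the frame of griddle between -0.1 and 0.1 m and y of glass4 in the frame of griddle between -0.1 and 0.1 m and z of glass4 in the frame of griddle between 0.01 and 0.019 m and y of griddle in the frame of nozzle between -0.025 and 0.025 m and x of griddle in the frame of nozzle above 0.05 m and velocity of joint head between -0.1 and 0.1 rad/s), for 0.3 s.
2. the dryer is switched on (value of joint switch above 0.85 rad), for 0.2 s.
At the end, for the whole second after the job is handed in: Each glass rests flat (0.06 rad), face up, released and still on the griddle, centre within 100 mm of its middle along both its axes; the nozzle, at rest, faces the griddle, its line passing within 25 mm of the middle; the switch reads over 0.85 rad (all of step 1 and value of joint switch above 0.85 rad); the robot touches nothing.
It fails at once if the gripper or arm touches a frosted face (contact force between any of glass1_c1, glass2_c1, glass3_c1, glass4_c1 and the fingers above 0.5 N or contact force between any of glass1_c1, glass2_c1, glass3_c1, glass4_c1 and the arm above 0.5 N).
It fails at once if a glass is dropped (falls free faster than 1 m/s, about 50 mm) ((linear speed of glass1 above 1 m/s and contact force between glass1 and the fingers below 0.05 N) or (linear speed of glass2 above 1 m/s and contact force between glass2 and the fingers below 0.05 N) or (linear speed of glass3 above 1 m/s and contact force between glass3 and the fingers below 0.05 N) or (linear speed of glass4 above 1 m/s and contact force between glass4 and the fingers below 0.05 N)).
It fails at once if a bystander is moved by over 30 mm (distance of any of plate, jar from where it was at the start of the episode above 0.03 m).
Of glass1, glass2, glass3, glass4 only 3 to 4 are there at a start; the rules pass over those that are not, and their reading is None.
At some moment in a run one of glass1, glass2, glass3, glass4 may be knocked a few centimetres aside while the robot is not near it.
It also fails if it takes over 210 s, if anything falls off the work surface, if the arm or the gripper's body presses on something with over 40 N, if the wrist force passes 120 N, or if a joint passes its speed limit or range.

ROBOT

A 6-joint arm with a two-finger parallel gripper is mounted at the origin on the work surface. World frame = base frame: x ahead of the robot, y to its left, z up, the work surface at z = 0. Lengths are in m, angles in degrees, forces in N, time in s.
With the tool pointing down it reaches from about 0.375 to 0.925 m from the base axis. Payload 5.7 kg.
Tool frame: the origin (TCP) lies between the finger pads; the fingertips stand arm.nose_length ahead of it and the grasp point (between the pads) lies 11 mm behind it (arm.nose_length is the distance from the TCP to the fingertips, in m); z points along the fingers, y is the line along which they close (so a half turn about z gives the same grasp; the last joint's range is limited). The gripper opens to 85 mm and grips with 20 to 120 N. Pads are 22 mm wide; open, the fingers measure 114 mm over their backs; the gripper's body (76 mm by 85 mm) begins 54 mm behind the grasp point. The pads swing forward as they close: fully open they stand 13 mm farther back than shut.
Start: joints at [63.593, 20.558, 86.54, -0, 72.909, -6.595], TCP at [0.203, 0.564, 0.239] pointing down, gripper open.
Joint ranges: [-170.27, 170.27], [-57.76, 135], [12.27, 136.19], [-55.21, 235.2], [11.17, 155.16], [-170.74, 170.74]. Speed limits (degrees/s): [136.94, 136.94, 180, 180, 180, 180].

INTERFACE

Orientations are given as a 3x3 rotation matrix whose columns are the frame's x, y, z axes.
In Python, from workcell import status, camera, arm gives the robot as it stands.
- The arm moves only by the shell command python3 -m creep 'ROWS'. ROWS is JSON, a list of rows, each a list of 3 entries, a list of its own where there are three numbers: the shift along the tool's x, y, z in m, then the turn about the tool's z in degrees, then the finger opening in m, from 0 to 0.0854. A call has 1 to 8 rows; each row shifts and turns the commanded pose from where the row before left it, along the tool's axes as they then stand; what a row does not reach is not made up. A row lasts 1/8 s, in which the tool goes at most 62.5 mm and 10.7 degrees, less where a joint would pass 70% of its speed; a pose out of reach is approached as far as the arm can. A call is refused whole if a number of a shift passes 0.0625 or a number of a turn 10.7, either way. A call with a gripper value outside its range is refused whole. The fingers move at their own pace and stop on an object; the grip force is fixed at half the most. Time passes only in rows, so rows that do not move let the fingers close. It gives the time, the measured TCP pose, the force, the opening and the grip force at its end, in the units of the state.
- status.get_state(): the state, without advancing time (a new reading comes with each control period).
- camera(name): name is "scene" or "top"; returns a dict with "color" (400x640x3 uint8, red, green, blue), "fov_y" (degrees; the focal length in pixels is half the picture's height over the tangent of half this angle, whatever the lens; pixels are square), "cx", "cy" (the principal point, pixels), "T" (4x4, takes a point from camera to world coordinates). Camera axes: x right, y down, z forward; pixel columns grow to the right and rows downward; lengths in m; the calibration is good to about 2 mm. A picture is of the moment at which its call begins. There is no depth.
- arm.job_done(): hands the job in; it is judged then, once.
The state is a dict: "clock": time; "q": joint angles; "dq": joint speeds; "tau": joint torques, N m; "ee_pos": TCP position; "ee_rot": TCP orientation; "ft_force": force on the tool from outside, world axes, zero at the start; "wrist_torque": the same for the moment, N m; "opening": finger opening in m; "finger_force": force on a finger pad.
Only numpy, scipy, OpenCV 4.12 (cv2) and the standard library are available. Lean on these libraries where they do the work, as an engineer would, in place of code of your own. Each camera call takes 0.05 s, during which the arm holds its last target. There are 200 camera calls.

## Working session

There is one attempt and no reset: what is moved stays moved. The work goes in short steps, Python scripts to look and compute and a shell command to move; the robot and the scene stay as the last step left them, time stands still between calls to the robot, and variables do not carry over. Pictures are saved under pics/ and viewed, at most 14 in all, crops included, and the job is handed in when it is done.

```bash
mkdir -p pics; python3 - <<'E'
from workcell import status, camera, arm
import cv2,numpy as np
print(arm.nose_length, status.get_state())
for n in ("scene","top"):
    c=camera(n); cv2.imwrite(f"pics/{n}0.png",c["color"][:,:,::-1]); print(n,c["fov_y"],c["cx"],c["cy"],c["T"])
E
```

```text
0.008 {'clock': 0.0, 'q': array([ 6.35922755e+01,  2.05988311e+01,  8.65985760e+01, -9.58550062e-04,
        7.29095200e+01, -6.59596395e+00]), 'dq': array([ 0.05482574,  0.01191137,  0.06391757, -0.0016172 ,  0.0346104 ,
       -0.13271973]), 'tau': array([-2.01024581e-03, -5.27617085e+01, -2.78605485e+01, -6.16562647e-04,
        1.34279966e-02,  2.61444524e-05]), 'ee_pos': array([0.20308429, 0.5638755 , 0.238447  ]), 'ee_rot': array([[-9.40812810e-01,  3.38925643e-01, -8.15694159e-04],
       [ 3.38926566e-01,  9.40811333e-01, -1.67860389e-03],
       [ 1.98492405e-04, -1.85571247e-03, -9.99998258e-01]]), 'ft_force': array([-0.51772304, -0.69521652, -0.21298036]), 'wrist_torque': array([ 0.011847  ,  0.00225897, -0.00867182]), 'finger_force': 0.0, 'opening': 0.0851507845258838}
scene 44.264485428559006 322.32550662070275 188.30447324735687 [[-0.66656885  0.60644663 -0.43348409  1.06426953]
 [ 0.74542304  0.54656964 -0.3815837   0.45692411]
 [ 0.00551909 -0.57748084 -0.81638558  1.0980502 ]
 [ 0.          0.          0.          1.        ]]
top 45.213432168447376 325.1299007801076 194.69283492070952 [[ 0.02422227 -0.98774817  0.15416497  0.40610495]
 [-0.99957962 -0.02147167  0.01948224 -0.02005031]
 [-0.01593336 -0.15457207 -0.98785303  1.25467367]
 [ 0.          0.          0.          1.        ]]
```

View pics/top0.png

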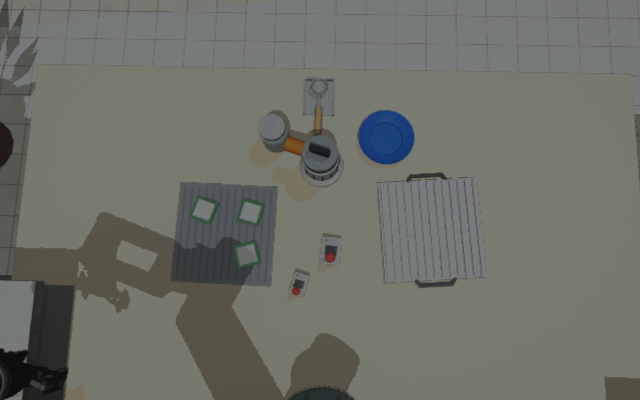

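View pics/scene0.png

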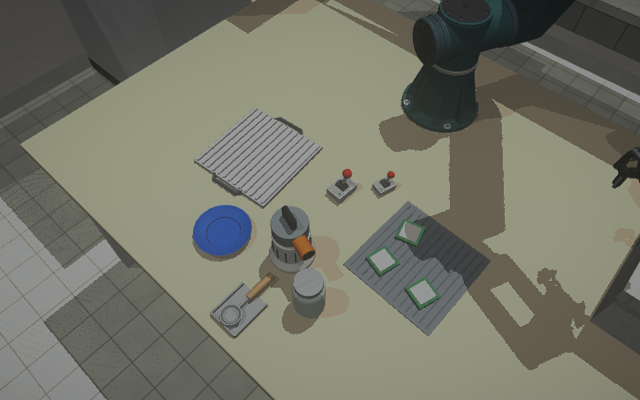

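The top view shows the mat at left (225,233) with three glasses at (204,209), (251,211) and (247,254). The griddle is at (431,230), the dryer at (321,158) with its nozzle pointing left at (295,146), the jar at (273,130) and the plate at (386,137). There are two switches: the larger at (331,250), and a smaller one at (299,285). The larger one is the switch the job needs, and I'll confirm that in a crop.

```bash
cat > h.py <<'E'
from workcell import status, camera, arm
import cv2,numpy as np
def ray(c,u,v):
    f=c["color"].shape[0]/2/np.tan(np.radians(c["fov_y"]/2)); T=np.asarray(c["T"])
    return T[:3,3], T[:3,:3]@np.array([(u-c["cx"])/f,(v-c["cy"])/f,1])
def onz(c,u,v,z):
    o,d=ray(c,u,v); return (o+d*(z-o[2])/d[2])
def two(c1,p1,c2,p2):
    o1,d1=ray(c1,*p1);o2,d2=ray(c2,*p2)
    s=np.linalg.lstsq(np.c_[d1,-d2],o2-o1,rcond=None)[0]
    a,b=o1+d1*s[0],o2+d2*s[1]; return (a+b)/2,np.linalg.norm(a-b)
def blobs(m,amin=15):
    cs,_=cv2.findContours(m.astype(np.uint8),cv2.RETR_EXTERNAL,cv2.CHAIN_APPROX_NONE)
    return [k for k in cs if cv2.contourArea(k)>=amin]
def rect(c,k,z):
    w=np.array([onz(c,*p[0],z)[:2] for p in k],np.float32)
    (x,y),s,a=cv2.minAreaRect(w); return round(x,4),round(y,4),np.round(s,4),round(a,1)
def masks(c):
    h=cv2.cvtColor(c["color"],cv2.COLOR_RGB2HSV).astype(int); H,S,V=h[...,0],h[...,1],h[...,2]
    return dict(green=(H>45)&(H<90)&(S>80)&(V>40),red=((H<6)|(H>174))&(S>140)&(V>80),
      orange=(H>=6)&(H<16)&(S>180),blue=(H>100)&(H<125)&(S>150),dark=(V<50))
E
python3 - <<'E'
from h import *
t=camera("top");s=camera("scene")
for n,c in (("top",t),("scene",s)):
    M=masks(c)
    for k,z in (("green",.010),("red",.06),("orange",.12),("blue",.02)):
        for b in blobs(M[k],8):
            (u,v),_,_=cv2.minAreaRect(b); print(n,k,np.round((u,v),1),cv2.contourArea(b),rect(c,b,z))
I=t["color"][:,:,::-1]
a=cv2.resize(I[70:190,230:350],None,fx=5,fy=5,interpolation=cv2.INTER_CUBIC)[:600]
b=cv2.resize(I[225:305,275:355],None,fx=5,fy=5,interpolation=cv2.INTER_CUBIC)
cv2.imwrite("pics/sw.png",b)
cv2.imwrite("pics/hd.png",np.hstack([a]))
E
```

```text
top green [246.3 254.2] 485.0 (0.4408, 0.204, array([0.0589, 0.0598]), 15.2)
top green [250.1 211.8] 459.5 (0.551, 0.1997, array([0.0586, 0.0588]), 74.5)
top green [203.6 209.3] 458.5 (0.5548, 0.3221, array([0.0589, 0.0588]), 71.4)
top red [295.5 291. ] 25.5 (0.3529, 0.0701, array([0.0144, 0.0122]), 1.9)
top red [330. 257.] 52.5 (0.4373, -0.0123, array([0.0196, 0.0197]), 1.4)
top orange [292.5 150. ] 49.0 (0.6913, 0.0843, array([0.0412, 0.0102]), 72.3)
top orange [295.1 140.8] 32.0 (0.7145, 0.0788, array([0.0402, 0.0075]), 71.0)
top blue [386. 137.] 2226.0 (0.7574, -0.153, array([0.142 , 0.1429]), 1.1)
scene green [422.3 292.3] 552.0 (0.5527, 0.3238, array([0.0587, 0.0595]), 71.5)
scene green [382.2 259.8] 477.5 (0.5491, 0.2011, array([0.0583, 0.0595]), 74.8)
scene green [409.8 231.8] 430.5 (0.4383, 0.2047, array([0.0599, 0.0592]), 14.7)
scene red [390.5 174. ] 19.0 (0.3579, 0.0747, array([0.0147, 0.0151]), 77.5)
scene red [346.5 172. ] 35.0 (0.4307, -0.016, array([0.0199, 0.0188]), 42.0)
scene orange [300.3 245.5] 14.5 (0.6954, 0.0676, array([0.0403, 0.0103]), 73.6)
scene orange [306.6 242.4] 29.0 (0.6803, 0.0731, array([0.0417, 0.0065]), 72.9)
scene blue [221.5 230. ] 2162.5 (0.7568, -0.1513, array([0.1405, 0.1436]), 42.0)
```

View pics/sw.png

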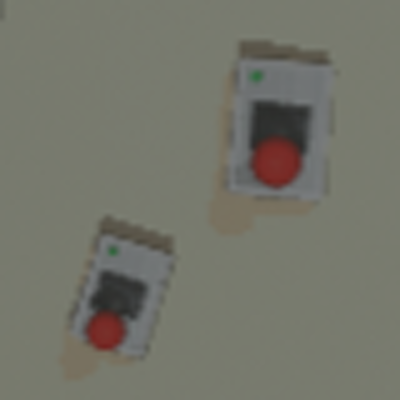

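View pics/hd.png

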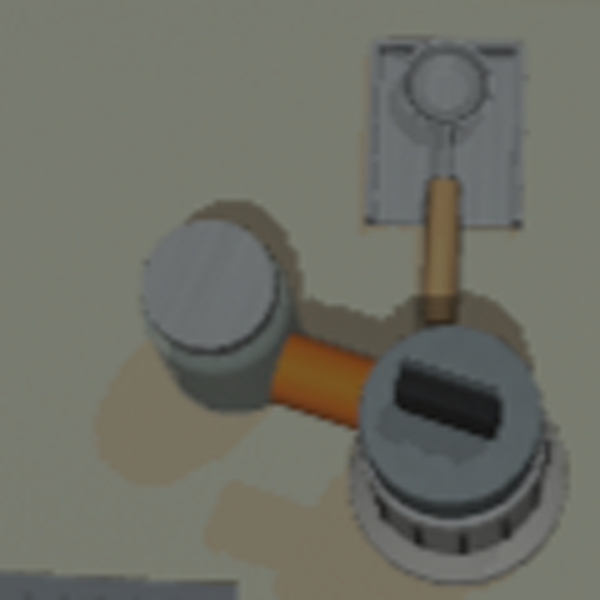

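The left-hand switch in the crop is smaller (35x50 mm). The right-hand one, with its panel at (321–341, 237–265) and ball at (330,257), measures about 73x50 mm, so it's the one to use. It leans down in the image, so "on" means pushing it up, towards world +x. The second crop shows the head disc centred at about (320.2,153.2), the bar running left-up to right-down and the nozzle pointing left-up beside the jar.

```bash
python3 - <<'E'
from h import *
t=camera("top");s=camera("scene")
r=lambda x:np.round(x,4)
print("ball",r(two(t,(330.5,257.5),s,(347,172.5))[0]),two(t,(330.5,257.5),s,(347,172.5))[1])
P=np.array([onz(t,u,v,.025)[:2] for u,v in((322.6,236.6),(341,238),(339.4,265),(321,263.4))]);print("panel",r(P.mean(0)),r(np.diff(P,axis=0)))
print("head",r(onz(t,320.2,153.2,.149)))
# griddle: bright, low saturation
h=cv2.cvtColor(t["color"],cv2.COLOR_RGB2HSV).astype(int)
m=np.zeros(h.shape[:2],bool); m[165:295,370:495]=((h[...,1]<40)&(h[...,2]>70))[165:295,370:495]
m=cv2.morphologyEx(m.astype(np.uint8),cv2.MORPH_CLOSE,np.ones((7,7)));m=cv2.morphologyEx(m,cv2.MORPH_OPEN,np.ones((15,15)))
for b in blobs(m,1000): print("griddle",rect(t,b,.012))
D=masks(t)["dark"]; D2=np.zeros_like(D);D2[135:165,300:340]=D[135:165,300:340]
for b in blobs(D2,20): print("bar",cv2.minAreaRect(b),rect(t,b,.183))
D=masks(s)["dark"]; D2=np.zeros_like(D);D2[200:240,275:310]=D[200:240,275:310]
for b in blobs(D2,20): print("bar scene",cv2.minAreaRect(b),rect(s,b,.183))
o=masks(t)["orange"]; ys,xs=np.nonzero(o); print("orange",xs.min(),xs.max(),ys.min(),ys.max())
for b in blobs(masks(t)["green"],100):
  print(rect(t,b,.0102))
E
```

```text
ball [ 0.4352 -0.0125  0.0653] 0.002559698401285381
panel [ 0.4541 -0.0142] [[-0.0025 -0.0471]
 [-0.0683  0.0027]
 [ 0.0029  0.0467]]
head [0.6776 0.0158 0.149 ]
griddle (0.5183, -0.2765, array([0.3376, 0.3256]), 0.6)
bar ((319.1499938964844, 150.0500030517578), (21.81971549987793, 8.22192096710205), 18.434947967529297) (0.6766, 0.0173, array([0.0504, 0.0193]), 72.3)
bar scene ((288.26922607421875, 217.65382385253906), (24.12946128845215, 7.488452911376953), 56.3099365234375) (0.6866, 0.0258, array([0.0619, 0.0167]), 72.9)
orange 285 303 137 154
(0.4408, 0.204, array([0.0589, 0.0598]), 15.2)
(0.5509, 0.1996, array([0.0586, 0.0588]), 74.5)
(0.5547, 0.3221, array([0.0589, 0.0587]), 71.4)
```

```bash
cat >> h.py <<'E'
def rel(tgt,psi=None):
    s=status.get_state(); R=np.array(s["ee_rot"]); p=np.array(s["ee_pos"])
    p0=np.degrees(np.arctan2(R[1,1],R[0,1])); psi=p0 if psi is None else psi
    turn=(p0-psi+180)%360-180; a=np.radians(psi); d=np.array(tgt)-p
    x=np.array([-np.sin(a),np.cos(a)]);y=np.array([np.cos(a),np.sin(a)])
    print("psi %.1f turn %+.1f  shift x %+.1f y %+.1f z %+.1f mm | q6 %.0f"%(p0,turn,1e3*x@d[:2],1e3*y@d[:2],-1e3*d[2],s["q"][5]))
E
python3 - <<'E'
from h import *
t=camera("top");s=camera("scene")
P=np.array([onz(t,u,v,.012)[:2] for u,v in((377,182),(476,177),(485,277),(385,283))]);print(P.round(4),P.mean(0).round(4),np.diff(P,axis=0).round(3))
P=np.array([onz(s,u,v,.012)[:2] for u,v in((256,109),(322,149),(265,207),(195,160))]);print(P.round(4),P.mean(0).round(4),np.diff(P,axis=0).round(3))
rel((.4398,.2043,.15),105)
E
```

```text
[[ 0.6367 -0.1309]
 [ 0.6556 -0.3898]
 [ 0.3975 -0.4063]
 [ 0.3763 -0.1531]] [ 0.5165 -0.27  ] [[ 0.019 -0.259]
 [-0.258 -0.016]
 [-0.021  0.253]]
[[ 0.4022 -0.3985]
 [ 0.3853 -0.1434]
 [ 0.6336 -0.1226]
 [ 0.6548 -0.382 ]] [ 0.519  -0.2616] [[-0.017  0.255]
 [ 0.248  0.021]
 [ 0.021 -0.259]]
psi 70.2 turn -34.8  shift x -135.2 y -409.0 z +89.1 mm | q6 -7
```

```bash
python3 -m creep '[[[0,0,0.01],-8.7,0.085],[[0,0,0.02],-8.7,0.085],[[0,0,0.03],-8.7,0.085],[[0,0,0.029],-8.7,0.085]]' && python3 -m creep '[[[-0.0193,-0.0584,0],0,0.085],[[-0.0193,-0.0584,0],0,0.085],[[-0.0193,-0.0584,0],0,0.085],[[-0.0193,-0.0584,0],0,0.085],[[-0.0193,-0.0584,0],0,0.085],[[-0.0193,-0.0584,0],0,0.085],[[-0.0193,-0.0584,0],0,0.085],[[0,0,0.03],0,0.085]]' && python3 -m creep '[[[0,0,0.03],0,0.085],[[0,0,0],0,0.085]]'; python3 -c "
from h import *
rel((.4398,.2043,.03),105)"
```

```text
clock: 0.9
ee_pos: [0.2034, 0.5646, 0.1496]
ee_rot: [[-0.965, -0.263, 0.0], [-0.263, 0.965, 0.001], [-0.0, 0.0, -1.0]]
ft_force: [-0.2, -0.3, 0.6]
opening: 0.0849
finger_force: 0.0
clock: 1.9
ee_pos: [0.445, 0.2018, 0.1221]
ee_rot: [[-0.967, -0.253, 0.008], [-0.253, 0.967, 0.001], [-0.008, -0.001, -1.0]]
ft_force: [0.2, 0.7, -0.2]
opening: 0.0846
finger_force: 0.0
clock: 2.15
ee_pos: [0.438, 0.2037, 0.0888]
ee_rot: [[-0.966, -0.258, -0.004], [-0.258, 0.966, -0.001], [0.004, -0.0, -1.0]]
ft_force: [-0.6, -0.4, 0.0]
opening: 0.0849
finger_force: 0.0
psi 104.9 turn -0.1  shift x -1.9 y +0.1 z +58.8 mm | q6 -88
```

```bash
python3 -m creep '[[[-0.0005,0,0.03],0,0.085],[[0,0,0.029],0,0.085],[[0,0,0],0,0.085],[[0,0,0],0,0.085]]' && python3 -m creep '[[[0,0,0.005],0,0.085],[[0,0,0.0],0,0.085],[[0,0,0.0],0,0.085]]'; python3 - <<'E'
from h import *
rel((.4398,.2043,.015),105)
t=camera("top");s=camera("scene")
for n,c in(("t",t),("s",s)):
  for b in blobs(masks(c)["green"],60): print(n,rect(c,b,.0102))
a=cv2.resize(t["color"][215:295,195:295,::-1],None,fx=4,fy=4,interpolation=cv2.INTER_CUBIC)
b=cv2.resize(s["color"][180:260,360:460,::-1],None,fx=4,fy=4,interpolation=cv2.INTER_CUBIC)
cv2.imwrite("pics/g1.png",np.hstack([a,b]))
E
```

```text
clock: 2.65
ee_pos: [0.4409, 0.2051, 0.0326]
ee_rot: [[-0.966, -0.259, 0.002], [-0.259, 0.966, 0.0], [-0.002, -0.0, -1.0]]
ft_force: [0.4, 0.2, 0.4]
opening: 0.0853
finger_force: 0.0
clock: 3.02
ee_pos: [0.4402, 0.2047, 0.0266]
ee_rot: [[-0.966, -0.259, 0.0], [-0.259, 0.966, 0.0], [-0.0, -0.0, -1.0]]
ft_force: [0.7, -0.2, -0.4]
opening: 0.0853
finger_force: 0.0
psi 105.0 turn -0.0  shift x +0.5 y -0.2 z +11.6 mm | q6 -88
t (0.5506, 0.1993, array([0.0594, 0.0593]), 74.6)
t (0.5543, 0.322, array([0.0595, 0.0596]), 71.4)
s (0.5527, 0.3233, array([0.0597, 0.0597]), 71.5)
s (0.549, 0.2006, array([0.0601, 0.0597]), 74.2)
s (0.4387, 0.2052, array([0.0607, 0.0599]), 14.6)
```

View pics/g1.png

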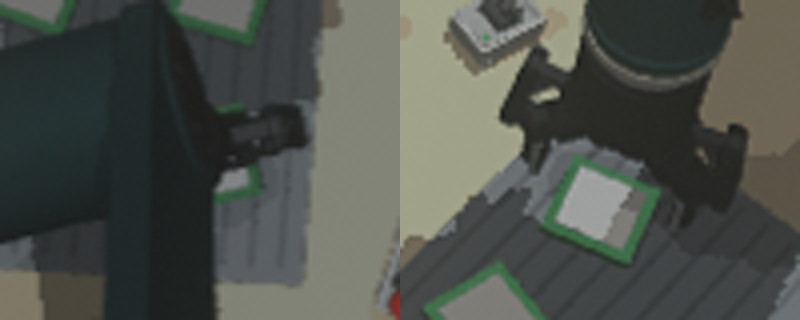

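The fingers straddle glass A, standing clear on both sides. I'll lower the arm until the tips touch the mat, to calibrate tip height.

```bash
python3 -m creep '[[[0,0,0.003],0,0.072],[[0,0,0.003],0,0.072],[[0,0,0],0,0.072],[[0,0,0],0,0.072]]' && python3 -m creep '[[[0,0,0.003],0,0.07],[[0,0,0],0,0.07],[[0,0,0],0,0.07]]' && python3 -m creep '[[[0,0,0.003],0,0.07],[[0,0,0],0,0.07],[[0,0,0],0,0.07]]'&& python3 -m creep '[[[0,0,0.003],0,0.07],[[0,0,0],0,0.07],[[0,0,0],0,0.07]]' | grep -v rot
```

```text
clock: 3.62
ee_pos: [0.44, 0.2046, 0.0202]
ee_rot: [[-0.966, -0.259, -0.0], [-0.259, 0.966, -0.0], [0.0, -0.0, -1.0]]
ft_force: [0.1, 0.1, 0.3]
opening: 0.0719
finger_force: 0.0
clock: 4.0
ee_pos: [0.4401, 0.2046, 0.0173]
ee_rot: [[-0.966, -0.259, -0.0], [-0.259, 0.966, -0.0], [0.0, -0.0, -1.0]]
ft_force: [0.3, -0.4, 0.0]
opening: 0.0699
finger_force: 0.0
clock: 4.38
ee_pos: [0.44, 0.2046, 0.0143]
ee_rot: [[-0.966, -0.259, -0.0], [-0.259, 0.966, -0.0], [0.0, -0.0, -1.0]]
ft_force: [0.6, 0.9, 0.4]
opening: 0.0701
finger_force: 0.0
clock: 4.75
ee_pos: [0.44, 0.2046, 0.0112]
ft_force: [-0.8, -0.6, -0.0]
opening: 0.0702
finger_force: 0.0
```

```bash
for i in 1; do python3 -m creep '[[[0,0,0.0015],0,0.07],[[0,0,0],0,0.07],[[0,0,0],0,0.07]]' | grep -v rot; python3 -m creep '[[[0,0,0.0015],0,0.07],[[0,0,0],0,0.07],[[0,0,0],0,0.07]]'| grep -v rot;  python3 -m creep '[[[0,0,0.0015],0,0.07],[[0,0,0],0,0.07],[[0,0,0],0,0.07]]' | grep -v rot; done
```

```text
clock: 5.12
ee_pos: [0.4401, 0.2046, 0.0098]
ft_force: [-0.4, -0.3, -0.2]
opening: 0.0697
finger_force: 0.0
clock: 5.5
ee_pos: [0.44, 0.2046, 0.0083]
ft_force: [0.6, 0.0, -0.1]
opening: 0.0701
finger_force: 0.0
clock: 5.88
ee_pos: [0.44, 0.2046, 0.0068]
ft_force: [0.7, 0.0, -0.6]
opening: 0.0699
finger_force: 0.0
```

```bash
python3 -m creep '[[[0,0,0.0015],0,0.07],[[0,0,0],0,0.066],[[0,0,0],0,0.063]]' | grep -v rot; python3 -m creep '[[[0,0,0],0,0.05],[[0,0,0],0,0.05],[[0,0,0],0,0.05],[[0,0,0],0,0.05]]'| grep -v rot;  python3 -m creep '[[[0,0,-0.01],0,0.05],[[0,0,-0.02],0,0.05],[[0,0,0],0,0.05],[[0,0,0],0,0.05]]' | grep -v rot
python3 - <<'E'
from h import *
s=camera("scene");t=camera("top")
for n,c in(("t",t),("s",s)):
  for b in blobs(masks(c)["green"],60): print(n,rect(c,b,.0402))
cv2.imwrite("pics/g2.png",cv2.resize(s["color"][180:260,360:460,::-1],None,fx=4,fy=4,interpolation=cv2.INTER_CUBIC))
E
```

```text
clock: 6.25
ee_pos: [0.44, 0.2046, 0.0053]
ft_force: [0.7, 0.1, 0.1]
opening: 0.0631
finger_force: 0.0
clock: 6.75
ee_pos: [0.4406, 0.2047, 0.0065]
ft_force: [-1.9, -2.2, 15.8]
opening: 0.0582
finger_force: 69.8
clock: 7.25
ee_pos: [0.4399, 0.2046, 0.0351]
ft_force: [-0.5, -0.1, -0.1]
opening: 0.0579
finger_force: 65.1
t (0.5471, 0.194, array([0.058 , 0.0579]), 74.6)
t (0.5506, 0.3138, array([0.058 , 0.0583]), 71.4)
s (0.5668, 0.3269, array([0.0582, 0.0581]), 71.5)
s (0.5633, 0.2079, array([0.0588, 0.058 ]), 74.2)
s (0.4426, 0.2058, array([0.0532, 0.0597]), 12.8)
```

View pics/g2.png

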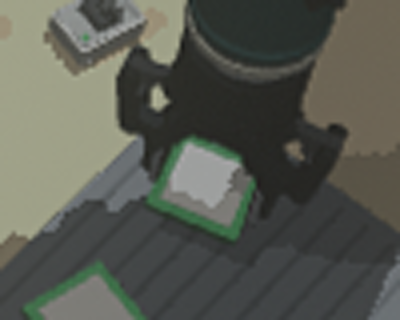

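Glass A is held by its edges, with the frosted face clear. I'll carry it to the griddle.

```bash
python3 -m creep '[[[0,0,-0.03],0,0.05],[[0,0,-0.04],0,0.05],[[0,0,-0.025],0,0.05],[[0.0058,-0.027,0],0,0.05],[[0.01,-0.049,0],0,0.05],[[0.01,-0.049,0],0,0.05],[[0.01,-0.049,0],0,0.05],[[0.01,-0.049,0],0,0.05]]' | grep -v rot;python3 -m creep '[[[0.01,-0.049,0],0,0.05],[[0.01,-0.049,0],0,0.05],[[0.01,-0.049,0],0,0.05],[[0.01,-0.049,0],0,0.05],[[0.01,-0.049,0],0,0.05],[[0.012,-0.0494,0],0,0.05],[[0,0,0],0,0.05],[[0,0,0],0,0.05]]'; python3 - <<'E'
from h import *
rel((.470,-.323,.03))
E
```

```text
clock: 8.35
ee_pos: [0.4531, -0.0241, 0.1297]
ft_force: [0.1, -0.1, -0.6]
opening: 0.0578
finger_force: 65.1
clock: 9.35
ee_pos: [0.4689, -0.3223, 0.1293]
ee_rot: [[-0.966, -0.258, -0.002], [-0.258, 0.966, 0.002], [0.001, 0.002, -1.0]]
ft_force: [-0.3, -0.6, -1.3]
opening: 0.0579
finger_force: 65.1
psi 104.9 turn +0.0  shift x -0.9 y -1.0 z +99.3 mm | q6 -146
```

```bash
python3 -m creep '[[[0,0,0.03],0,0.05],[[0,0,0.04],0,0.05],[[0,0,0.026],0,0.05],[[0,0,0.005],0,0.05],[[0,0,0.005],0,0.05],[[0,0,0],0,0.05],[[0,0,0],0,0.05]]' | grep -v rot;python3 -m creep '[[[0,0,0.002],0,0.05],[[0,0,0.0015],0,0.05],[[0,0,0],0,0.05],[[0,0,0],0,0.05]]'| grep -v rot; python3 -m creep '[[[0,0,0.001],0,0.05],[[0,0,0.001],0,0.05],[[0,0,0],0,0.05],[[0,0,0],0,0.05]]'| grep -v rot
```

```text
clock: 10.22
ee_pos: [0.4703, -0.3235, 0.0253]
ft_force: [1.0, 0.8, -1.5]
opening: 0.058
finger_force: 65.1
clock: 10.72
ee_pos: [0.4697, -0.3231, 0.0208]
ft_force: [0.4, 0.3, -0.5]
opening: 0.0577
finger_force: 65.1
clock: 11.22
ee_pos: [0.4697, -0.3231, 0.0188]
ft_force: [-0.3, -0.0, -0.7]
opening: 0.0582
finger_force: 65.1
```

```bash
python3 -m creep '[[[0,0,0.001],0,0.05],[[0,0,0.0005],0,0.05],[[0,0,0],0,0.05],[[0,0,0],0,0.05]]'| grep -E "pos|ft"; python3 -m creep '[[[0,0,0.0005],0,0.05],[[0,0,0.0005],0,0.05],[[0,0,0],0,0.05],[[0,0,0],0,0.05]]'| grep -E "pos|ft"
```

```text
ee_pos: [0.4698, -0.3231, 0.0176]
ft_force: [-0.5, 1.0, 5.5]
ee_pos: [0.4698, -0.3232, 0.0176]
ft_force: [-2.6, 1.8, 13.6]
```

Contact came at the predicted height. I'll release, rise, and go over to B, looking at both on the way.

```bash
python3 -m creep '[[[0,0,-0.0005],0,0.06],[[0,0,0],0,0.064],[[0,0,0],0,0.07],[[0,0,0],0,0.074],[[0,0,-0.005],0,0.076],[[0,0,-0.02],0,0.08],[[0,0,-0.04],0,0.085],[[0,0,-0.05],0,0.085]]'| grep -v rot; python3 -m creep '[[[0,0.05,0],0,0.085],[[0,0.06,0],7.5,0.085],[[0,0.06,0],7.5,0.085],[[0,0.06,0],7.5,0.085],[[0,0.06,0],7.5,0.085],[[0,0.06,0],0,0.085],[[0,0,0],0,0.085]]'| grep -v rot; python3 - <<'E'
from h import *
t=camera("top");s=camera("scene")
for n,c in(("t",t),("s",s)):
  for z in (.0102,.0212):
    for b in blobs(masks(c)["green"],60): print(n,z,rect(c,b,z))
rel((.550,.2000,.08),74.5)
E
```

```text
clock: 13.22
ee_pos: [0.469, -0.3225, 0.1324]
ft_force: [0.2, 0.2, 0.1]
opening: 0.0848
finger_force: 0.0
clock: 14.1
ee_pos: [0.4576, 0.0238, 0.1323]
ft_force: [-0.6, -0.1, -0.9]
opening: 0.0849
finger_force: 0.0
t 0.0102 (0.4708, -0.3257, array([0.0589, 0.0585]), 14.7)
t 0.0102 (0.5507, 0.1993, array([0.0595, 0.0597]), 74.3)
t 0.0102 (0.6038, 0.334, array([0.058 , 0.0575]), 71.6)
t 0.0212 (0.4702, -0.323, array([0.0584, 0.0579]), 14.7)
t 0.0212 (0.5494, 0.1973, array([0.059 , 0.0592]), 74.3)
t 0.0212 (0.602, 0.3308, array([0.0575, 0.0569]), 71.6)
s 0.0102 (0.6028, 0.336, array([0.0586, 0.0597]), 71.5)
s 0.0102 (0.5489, 0.2006, array([0.0597, 0.0598]), 74.8)
s 0.0102 (-0.115, -0.3835, array([0.1601, 0.0771]), 74.3)
s 0.0212 (0.6074, 0.3373, array([0.058 , 0.0591]), 71.5)
s 0.0212 (0.5541, 0.2032, array([0.0591, 0.0592]), 74.8)
s 0.0212 (-0.1031, -0.375, array([0.1584, 0.0763]), 74.3)
psi 75.1 turn +0.6  shift x -41.8 y +197.9 z +52.0 mm | q6 -81
```

Glass A is at its spot. Glass C has been knocked to (0.603, 0.335), lying flat, and I'll allow for that. Next is B.

```bash
python3 -m creep '[[[-0.0105,0.0495,0],0.6,0.085],[[-0.0105,0.0495,0],0,0.085],[[-0.0105,0.0495,0],0,0.085],[[-0.0105,0.0495,0],0,0.085],[[0,0,0.02],0,0.085],[[0,0,0.03],0,0.085],[[0,0,0],0,0.085],[[0,0,0],0,0.085]]'| grep -v rot; python3 - <<'E'
from h import *
rel((.550,.2000,.0075),74.5)
E
```

```text
clock: 15.2
ee_pos: [0.5508, 0.1984, 0.0825]
ft_force: [1.3, 0.1, 0.5]
opening: 0.0851
finger_force: 0.0
psi 74.3 turn -0.2  shift x +1.2 y +1.3 z +75.0 mm | q6 -61
```

```bash
python3 -m creep '[[[0.001,0.0012,0.02],0,0.085],[[0,0,0.025],0,0.085],[[0,0,0.02],0,0.08],[[0,0,0.01],0,0.074],[[0,0,0],0,0.074],[[0,0,0],0,0.07],[[0,0,0],0,0.066],[[0,0,0],0,0.063]]'| grep -v rot; python3 -m creep '[[[0,0,0],0,0.05],[[0,0,0],0,0.05],[[0,0,0],0,0.05],[[0,0,0],0,0.05]]'| grep -v rot;  python3 -m creep '[[[0,0,-0.01],0,0.05],[[0,0,-0.02],0,0.05],[[0,0,-0.04],0,0.05],[[0,0,-0.04],0,0.05],[[0,0,-0.01],0,0.05],[[0,0,0],0,0.05],[[0,0,0],0,0.05]]' | grep -v rot; python3 - <<'E'
from h import *
t=camera("top");s=camera("scene")
for n,c in(("t",t),("s",s)):
    for b in blobs(masks(c)["green"],60): print(n,rect(c,b,.0102))
rel((.574,-.315,.12))
E
```

```text
clock: 16.2
ee_pos: [0.5498, 0.2013, 0.0073]
ft_force: [0.1, 0.4, 0.5]
opening: 0.0626
finger_force: 0.0
clock: 16.7
ee_pos: [0.5498, 0.2013, 0.0078]
ft_force: [-2.2, -0.4, 8.2]
opening: 0.0578
finger_force: 63.1
clock: 17.58
ee_pos: [0.5483, 0.2009, 0.1254]
ft_force: [0.5, -0.5, -0.4]
opening: 0.0578
finger_force: 64.6
t (0.4708, -0.3257, array([0.0589, 0.0585]), 14.7)
s (0.6025, 0.3355, array([0.0598, 0.0599]), 71.5)
s (0.4913, 0.1686, array([0.0667, 0.0545]), 74.5)
s (0.0764, -0.0171, array([0.1578, 0.0855]), 70.3)
s (-0.0393, 0.033, array([0.2518, 0.0321]), 17.0)
s (-0.3225, -0.2891, array([0.1656, 0.0317]), 22.1)
psi 74.4 turn +0.0  shift x -163.5 y -489.9 z +5.2 mm | q6 -61
```

```bash
python3 -m creep '[[[-0.009,-0.027,0],0,0.05],[[-0.0163,-0.049,0],0,0.05],[[-0.0163,-0.049,0],0,0.05],[[-0.0163,-0.049,0],0,0.05],[[-0.0163,-0.049,0],0,0.05],[[-0.0163,-0.049,0],0,0.05],[[-0.0163,-0.049,0],0,0.05],[[-0.0163,-0.049,0],0,0.05]]' | grep -v rot;python3 -m creep '[[[-0.0163,-0.049,0],0,0.05],[[-0.0163,-0.049,0],0,0.05],[[-0.0077,-0.0219,0],0,0.05],[[0,0,0.03],0,0.05],[[0,0,0.04],0,0.05],[[0,0,0.02],0,0.05],[[0,0,0],0,0.05],[[0,0,0],0,0.05]]'|grep -v rot; python3 - <<'E'
from h import *
rel((.574,-.315,.0190))
E
```

```text
clock: 18.68
ee_pos: [0.5678, -0.1898, 0.1256]
ft_force: [0.5, 0.3, -1.1]
opening: 0.0578
finger_force: 64.6
clock: 19.68
ee_pos: [0.5759, -0.3148, 0.0378]
ft_force: [0.3, -0.7, -0.3]
opening: 0.0577
finger_force: 64.6
psi 74.4 turn +0.0  shift x +1.8 y -0.7 z +18.8 mm | q6 -109
```

```bash
python3 -m creep '[[[0,0,0.008],0,0.05],[[0,0,0.006],0,0.05],[[0,0,0.003],0,0.05],[[0,0,0.001],0,0.05],[[0,0,0],0,0.05],[[0,0,0],0,0.05]]' | grep -E "pos|ft";python3 -m creep '[[[0,0,0.0005],0,0.05],[[0,0,0.0005],0,0.05],[[0,0,0],0,0.05],[[0,0,0],0,0.05]]'| grep -E "pos|ft";python3 -m creep '[[[0,0,0.0005],0,0.05],[[0,0,0.0005],0,0.05],[[0,0,0],0,0.05],[[0,0,0],0,0.05]]'| grep -E "pos|ft"
```

```text
ee_pos: [0.5752, -0.3147, 0.0189]
ft_force: [0.5, 0.3, 0.0]
ee_pos: [0.5751, -0.3148, 0.0188]
ft_force: [-2.3, 0.8, 6.7]
ee_pos: [0.5752, -0.3148, 0.0188]
ft_force: [-4.6, 1.4, 14.9]
```

```bash
python3 -m creep '[[[0,0,-0.001],0,0.06],[[0,0,0],0,0.064],[[0,0,0],0,0.07],[[0,0,0],0,0.074],[[0,0,-0.005],0,0.076],[[0,0,-0.02],0,0.08],[[0,0,-0.04],0,0.085],[[0,0,-0.05],0,0.085]]'| grep -v rot; python3 -m creep '[[[0.0238,0.0513,0],0,0.085],[[0.0238,0.0513,0],0,0.085],[[0.0238,0.0513,0],0,0.085],[[0.0238,0.0513,0],0,0.085],[[0.0238,0.0513,0],0,0.085],[[0.0238,0.0513,0],0,0.085],[[0.001,0.0535,0],0,0.085],[[0.001,0.0535,0],0,0.085]]'| grep -v rot;python3 -m creep '[[[0.001,0.0535,0],0,0.085],[[0.001,0.0535,0],0,0.085],[[0.001,0.0535,0],0,0.085],[[0.001,0.0535,0],0,0.085],[[0,0,0.03],2.9,0.085],[[0,0,0.02],0,0.085],[[0,0,0],0,0.085],[[0,0,0],0,0.085]]'| grep -v rot; python3 - <<'E'
from h import *
t=camera("top");s=camera("scene")
for n,c in(("t",t),("s",s)):
  for z in (.0102,.0212):
    for b in blobs(masks(c)["green"],200): print(n,z,rect(c,b,z))
rel((.603,.335,.0080),71.5)
E
```

```text
clock: 22.42
ee_pos: [0.5746, -0.3143, 0.1345]
ft_force: [-0.2, -1.4, 0.4]
opening: 0.0851
finger_force: 0.0
clock: 23.42
ee_pos: [0.5478, 0.1257, 0.1347]
ft_force: [1.2, 0.0, -0.5]
opening: 0.0852
finger_force: 0.0
clock: 24.42
ee_pos: [0.6014, 0.3304, 0.0837]
ft_force: [-0.1, -0.2, 1.0]
opening: 0.0852
finger_force: 0.0
t 0.0102 (0.4708, -0.3257, array([0.0589, 0.0585]), 14.7)
t 0.0102 (0.5775, -0.3174, array([0.0591, 0.0604]), 74.3)
t 0.0212 (0.4702, -0.323, array([0.0584, 0.0579]), 14.7)
t 0.0212 (0.576, -0.3147, array([0.0586, 0.0599]), 74.3)
s 0.0102 (0.2236, 0.2321, array([0.0814, 0.124 ]), 0.5)
s 0.0212 (0.2321, 0.2343, array([0.0806, 0.1227]), 0.5)
psi 71.5 turn -0.0  shift x +0.2 y +4.4 z +76.1 mm | q6 -48
```

```bash
python3 -m creep '[[[0,0.0044,0.02],0,0.085],[[0,0,0.025],0,0.085],[[0,0,0.02],0,0.08],[[0,0,0.011],0,0.074],[[0,0,0],0,0.074],[[0,0,0],0,0.07],[[0,0,0],0,0.066],[[0,0,0],0,0.063]]'| grep -v rot; python3 -m creep '[[[0,0,0],0,0.05],[[0,0,0],0,0.05],[[0,0,0],0,0.05],[[0,0,0],0,0.05]]'| grep -v rot;  python3 -m creep '[[[0,0,-0.01],0,0.05],[[0,0,-0.02],0,0.05],[[0,0,-0.04],0,0.05],[[0,0,-0.04],0,0.05],[[0,0,-0.015],0,0.05],[[0,0,0],0,0.05],[[0,0,0],0,0.05]]' | grep -v rot; python3 - <<'E'
from h import *
rel((.54,.02,.13))
rel((.514,-.215,.13))
E
```

```text
clock: 25.52
ee_pos: [0.6028, 0.3354, 0.0075]
ft_force: [0.2, -0.4, -0.5]
opening: 0.063
finger_force: 0.0
clock: 26.02
ee_pos: [0.603, 0.3355, 0.008]
ft_force: [-0.0, -1.1, 6.0]
opening: 0.058
finger_force: 63.9
clock: 26.9
ee_pos: [0.6012, 0.3347, 0.1302]
ft_force: [-0.4, -0.8, -1.6]
opening: 0.0578
finger_force: 64.3
psi 71.5 turn +0.0  shift x -41.9 y -317.9 z +0.2 mm | q6 -48
psi 71.5 turn +0.0  shift x -91.8 y -549.0 z +0.2 mm | q6 -48
```

```bash
python3 -m creep '[[[-0.0045,-0.027,0],0,0.05],[[-0.0083,-0.0497,0],0,0.05],[[-0.0083,-0.0497,0],0,0.05],[[-0.0083,-0.0497,0],0,0.05],[[-0.0083,-0.0497,0],0,0.05],[[-0.0083,-0.0497,0],0,0.05],[[-0.0083,-0.0497,0],0,0.05],[[-0.0083,-0.0497,0],0,0.05]]' | grep -v rot;python3 -m creep '[[[-0.0083,-0.0497,0],0,0.05],[[-0.0083,-0.0497,0],0,0.05],[[-0.0083,-0.0497,0],0,0.05],[[-0.0043,-0.025,0],0,0.05],[[0,0,0.04],0,0.05],[[0,0,0.05],0,0.05],[[0,0,0],0,0.05],[[0,0,0],0,0.05]]'|grep -v rot; python3 - <<'E'
from h import *
rel((.514,-.215,.0190))
E
```

```text
clock: 27.9
ee_pos: [0.541, -0.0415, 0.1301]
ft_force: [0.1, 0.3, -0.6]
opening: 0.058
finger_force: 64.3
clock: 28.9
ee_pos: [0.515, -0.2144, 0.042]
ft_force: [1.3, 0.1, -0.9]
opening: 0.0578
finger_force: 64.8
psi 71.5 turn +0.0  shift x +0.8 y -0.9 z +23.0 mm | q6 -101
```

```bash
python3 -m creep '[[[0,0,0.011],0,0.05],[[0,0,0.006],0,0.05],[[0,0,0.002],0,0.05],[[0,0,0.001],0,0.05],[[0,0,0],0,0.05],[[0,0,0],0,0.05]]' | grep -E "pos|ft";python3 -m creep '[[[0,0,0.0005],0,0.05],[[0,0,0.0005],0,0.05],[[0,0,0],0,0.05],[[0,0,0],0,0.05]]'| grep -E "pos|ft";python3 -m creep '[[[0,0,0.0005],0,0.05],[[0,0,0.0005],0,0.05],[[0,0,0],0,0.05],[[0,0,0],0,0.05]]'| grep -E "pos|ft"
```

```text
ee_pos: [0.5152, -0.2146, 0.022]
ft_force: [0.3, -0.2, -0.1]
ee_pos: [0.5151, -0.2146, 0.0208]
ft_force: [-0.5, 0.4, -0.6]
ee_pos: [0.5151, -0.2146, 0.0198]
ft_force: [0.2, -0.1, -0.3]
```

```bash
python3 -m creep '[[[0,0,0.0005],0,0.05],[[0,0,0.0005],0,0.05],[[0,0,0],0,0.05],[[0,0,0],0,0.05]]' | grep -E "pos|ft";python3 -m creep '[[[0,0,0.0005],0,0.05],[[0,0,0.0003],0,0.05],[[0,0,0],0,0.05],[[0,0,0],0,0.05]]'| grep -E "pos|ft"
```

```text
ee_pos: [0.5151, -0.2146, 0.019]
ft_force: [-1.3, 0.5, 2.9]
ee_pos: [0.5151, -0.2146, 0.0189]
ft_force: [-2.5, 1.3, 11.7]
```

```bash
python3 -m creep '[[[0,0,-0.0005],0,0.06],[[0,0,0],0,0.064],[[0,0,0],0,0.07],[[0,0,0],0,0.074],[[0,0,-0.005],0,0.076],[[0,0,-0.02],0,0.08],[[0,0,-0.04],0,0.085],[[0,0,-0.06],0,0.085]]'| grep -v rot; python3 -m creep '[[[0,0,-0.06],0,0.085],[[0,0,-0.04],0,0.085],[[-0.0134,0.045,0],0,0.085],[[-0.0134,0.045,0],0,0.085],[[-0.0134,0.045,0],0,0.085],[[-0.0134,0.045,0],0,0.085],[[-0.0134,0.045,0],0,0.085],[[-0.0134,0.045,0],0,0.085]]'| grep -v rot;python3 -m creep '[[[0,0,0],-10.1,0.085],[[0,0,0],-10.1,0.085],[[0,0,0],-10.1,0.085],[[0,0,0],-10.1,0.085],[[0,0,0],-10.1,0.085],[[0,0,0],-10.1,0.085],[[0,0,0],-10.1,0.085],[[0,0,0],-10.1,0.085]]'| grep -v rot;python3 -m creep '[[[0,0,0],-10.1,0.085],[[0,0,0],0,0.085],[[0,0,0],0,0.085]]';  python3 - <<'E'
from h import *
t=camera("top");s=camera("scene")
for n,c in(("t",t),("s",s)):
    for b in blobs(masks(c)["green"],60): print(n,rect(c,b,.0212))
rel((.678,.016,.163),162.3)
E
```

```text
clock: 32.65
ee_pos: [0.5138, -0.2139, 0.1436]
ft_force: [0.8, 0.2, -1.3]
opening: 0.085
finger_force: 0.0
clock: 33.65
ee_pos: [0.6776, 0.0173, 0.2438]
ft_force: [0.2, -0.8, 0.4]
opening: 0.085
finger_force: 0.0
clock: 34.65
ee_pos: [0.6768, 0.016, 0.2437]
ft_force: [-0.6, 1.1, 1.0]
opening: 0.0849
finger_force: 0.0
clock: 35.02
ee_pos: [0.6769, 0.016, 0.2436]
ee_rot: [[-0.306, -0.952, -0.0], [-0.952, 0.306, -0.0], [0.0, 0.0, -1.0]]
ft_force: [-0.5, 0.5, -0.5]
opening: 0.0855
finger_force: 0.0
t (0.4702, -0.323, array([0.0584, 0.0579]), 14.7)
t (0.5167, -0.2148, array([0.0571, 0.0589]), 71.4)
t (0.576, -0.3147, array([0.0586, 0.0599]), 74.3)
s (0.0669, -0.5898, array([0.3372, 0.2288]), 5.5)
s (0.0814, -0.7389, array([0.1949, 0.0367]), 7.5)
psi 162.3 turn -0.0  shift x -0.4 y -1.0 z +80.5 mm | q6 -167
```

All three glasses lie on the griddle, well apart. Next I'll grip the bar.

```bash
python3 -m creep '[[[0,-0.001,0.03],0,0.085],[[0,0,0.03],0,0.085],[[0,0,0.0205],0,0.085],[[0,0,0],0,0.04],[[0,0,0],0,0.03]]'| grep -v rot; python3 -m creep '[[[0,0,0],0,0.02],[[0,0,0],0,0.01],[[0,0,0],0,0.005],[[0,0,0],0,0.005],[[0,0,0],0,0.005]]'| grep -v rot
```

```text
clock: 35.75
ee_pos: [0.6787, 0.0156, 0.1639]
ft_force: [-0.1, -0.0, 1.0]
opening: 0.051
finger_force: 0.0
clock: 36.38
ee_pos: [0.6787, 0.0156, 0.1642]
ft_force: [-0.5, -0.6, 6.4]
opening: 0.013
finger_force: 60.7
```

```bash
python3 -m creep '[[[0,0,-0.001],5,0.005],[[0,0,0],7,0.005],[[0,0,0.0001],9,0.005],[[0,0,0.0002],9,0.005],[[0,0,0.0002],0,0.005]]'| grep -v rot; python3 -m creep '[[[0,0,0.0002],9,0.005],[[0,0,0.0001],9,0.005],[[0,0,0.0002],9,0.005],[[0,0,0.0001],9,0.005],[[0,0,0.0002],9,0.005],[[0,0,0.0001],9,0.005],[[0,0,0.0002],9,0.005],[[0,0,0.0001],9,0.005]]'| grep -v rot;  python3 -m creep '[[[0,0,0.0002],9,0.005],[[0,0,0.0001],9,0.005],[[0,0,0.0002],9,0.005],[[0,0,0.0001],9,0.005],[[0,0,0.0002],9,0.005],[[0,0,0.0001],9,0.005],[[0,0,0.0002],9,0.005],[[0,0,0.0001],9,0.005]]'| grep -v rot; python3 -m creep '[[[0,0,0.0001],9,0.005],[[0,0,0.0001],8.7,0.005],[[0,0,0],0,0.005],[[0,0,0],0,0.005]]'; python3 - <<'E'
from h import *
rel((.678,.016,.163))
E
```

```text
clock: 37.0
ee_pos: [0.6774, 0.0164, 0.1637]
ft_force: [-3.5, 2.5, 4.9]
opening: 0.013
finger_force: 60.8
clock: 38.0
ee_pos: [0.677, 0.0198, 0.1626]
ft_force: [-3.3, 14.5, 5.4]
opening: 0.0131
finger_force: 60.8
clock: 39.0
ee_pos: [0.6802, 0.0213, 0.1614]
ft_force: [7.0, 18.6, -1.2]
opening: 0.013
finger_force: 59.8
clock: 39.5
ee_pos: [0.6811, 0.021, 0.1612]
ee_rot: [[0.486, 0.874, 0.006], [0.874, -0.486, 0.008], [0.01, 0.002, -1.0]]
ft_force: [8.7, 17.1, -3.0]
opening: 0.013
finger_force: 59.6
psi -29.1 turn +0.0  shift x -5.8 y -0.3 z -1.8 mm | q6 25
```

```bash
python3 -m creep '[[[0,0,0],0,0.03],[[0,0,0],0,0.06],[[0,0,0],0,0.085],[[0,0,0],0,0.085],[[0,0,-0.02],0,0.085],[[0,0,-0.04],0,0.085],[[0,0,-0.05],0,0.085],[[0,0,0],0,0.085]]'| grep -v rot; python3 -m creep '[[[0.03,-0.06,0],-10,0.085],[[0.04,-0.05,0],-10,0.085],[[0.04,-0.05,0],-10,0.085],[[0.04,-0.05,0],-10,0.085],[[0,0,0],0,0.085],[[0,0,0],0,0.085]]'; python3 - <<'E'
from h import *
t=camera("top");s=camera("scene")
o=masks(t)["orange"]
for b in blobs(o,8): print(cv2.minAreaRect(b),rect(t,b,.12))
D=masks(t)["dark"]; D2=np.zeros_like(D);D2[135:165,300:340]=D[135:165,300:340]
for b in blobs(D2,20): print("bar",cv2.minAreaRect(b),rect(t,b,.183))
cv2.imwrite("pics/t2.png",t["color"][:,:,::-1])
cv2.imwrite("pics/c2.png",cv2.resize(t["color"][120:290,290:490,::-1],None,fx=4,fy=3.5,interpolation=cv2.INTER_CUBIC))
E
```

```text
clock: 40.5
ee_pos: [0.6809, 0.0152, 0.2763]
ft_force: [-1.0, -0.3, -0.2]
opening: 0.085
finger_force: 0.0
clock: 41.25
ee_pos: [0.5188, 0.2051, 0.2705]
ee_rot: [[-0.185, 0.983, 0.0], [0.983, 0.185, -0.001], [-0.001, -0.0, -1.0]]
ft_force: [0.8, 0.1, -0.5]
opening: 0.0847
finger_force: 0.0
((340.0000305175781, 171.5), (17.3648624420166, 4.093145847320557), 29.74488067626953) (0.6405, -0.0321, array([0.0419, 0.01  ]), 61.0)
((344.96923828125, 163.0538330078125), (17.116792678833008, 3.1008682250976562), 29.744882583618164) (0.6615, -0.0437, array([0.0416, 0.0076]), 60.8)
bar ((319.03076171875, 150.4461669921875), (22.078182220458984, 7.690152645111084), 29.744882583618164) (0.6757, 0.0176, array([0.0512, 0.0179]), 60.9)
```

View pics/t2.png

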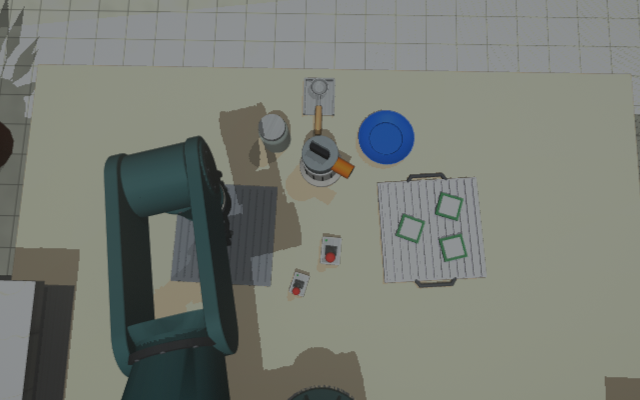

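The view shows the nozzle at (343,167) pointing at the griddle middle; the measured heading is -119.1°, so its line misses the middle by about 3 mm. The three glasses lie at (410,228), (450,206) and (453,247), and the jar and plate haven't moved. Now the switch.

```bash
python3 -m creep '[[[0,0,0],-10.7,0.04],[[0.0258,-0.0436,0],0,0.02],[[0.0258,-0.0436,0],0,0],[[0.0258,-0.0436,0],0,0],[[0.0258,-0.0436,0],0,0],[[0.0258,-0.0436,0],0,0],[[0,0,0],0,0],[[0,0,0],0,0]]'| grep -v rot; python3 - <<'E'
from h import *
rel((.390,-.013,.055),90)
E
```

```text
clock: 42.35
ee_pos: [0.2702, 0.246, 0.2713]
ft_force: [-0.6, 0.2, -0.6]
opening: 0.0004
finger_force: 0.0
psi 21.3 turn -68.7  shift x -119.8 y -259.0 z +216.3 mm | q6 10
```

I misread the yaw: it was 11°, not 79°. That was harmless at this height. I'll turn and go on.

```bash
python3 -m creep '[[[0,0,0],-9.8,0],[[0,0,0],-9.8,0],[[0,0,0],-9.8,0],[[0,0,0],-9.8,0],[[0,0,0],-9.8,0],[[0,0,0],-9.8,0],[[0,0,0],-9.8,0],[[0,0,0],0,0]]'| grep -v rot; python3 -m creep '[[[-0.024,-0.052,0],0,0],[[-0.024,-0.052,0],0,0],[[-0.024,-0.052,0],0,0],[[-0.024,-0.052,0],0,0],[[-0.024,-0.052,0],0,0],[[0,0,0],0,0],[[0,0,0],0,0]]'; python3 - <<'E'
from h import *
rel((.390,-.013,.055),90)
E
```

```text
clock: 43.35
ee_pos: [0.2705, 0.2459, 0.271]
ft_force: [0.1, -0.5, -0.0]
opening: -0.0
finger_force: 0.0
clock: 44.22
ee_pos: [0.3885, -0.0144, 0.2706]
ee_rot: [[-1.0, 0.005, -0.001], [0.005, 1.0, 0.001], [0.001, 0.001, -1.0]]
ft_force: [-0.6, 0.9, 0.4]
opening: 0.0002
finger_force: 0.0
psi 89.7 turn -0.3  shift x -1.5 y +1.4 z +215.6 mm | q6 -102
```

```bash
python3 -m creep '[[[0,0.001,0.05],0,0],[[0,0,0.06],0,0],[[0,0,0.06],0,0],[[0,0,0.035],0,0],[[0,0,0.0106],0,0],[[0,0,0],0,0],[[0,0,0],0,0]]'| grep -v rot; python3 -m creep '[[[-0.008,0,0],0,0],[[-0.008,0,0],0,0],[[-0.008,0,0],0,0],[[-0.008,0,0],0,0],[[-0.008,0,0],0,0],[[0,0,0],0,0]]'| grep -v rot; python3 -m creep '[[[-0.008,0,0],0,0],[[-0.006,0,0],0,0],[[-0.004,0,0],0,0],[[0,0,0],0,0],[[0,0,0],0,0]]'| grep -v rot
```

```text
clock: 45.1
ee_pos: [0.3897, -0.013, 0.0565]
ft_force: [-0.2, -0.1, -0.9]
opening: 0.0001
finger_force: 0.0
clock: 45.85
ee_pos: [0.4301, -0.0133, 0.0553]
ft_force: [0.3, -0.8, 0.3]
opening: 0.0001
finger_force: 0.0
clock: 46.48
ee_pos: [0.447, -0.0132, 0.0554]
ft_force: [-0.5, 0.4, 0.4]
opening: 0.0002
finger_force: 0.0
```

```bash
python3 -m creep '[[[-0.004,0,0],0,0],[[0,0,0],0,0],[[0,0,0],0,0]]'| grep -E "pos|ft"; python3 -m creep '[[[-0.002,0,0],0,0],[[0,0,0],0,0],[[0,0,0],0,0]]'| grep -E "pos|ft"; python3 -m creep '[[[-0.002,0,0],0,0],[[0,0,0],0,0],[[0,0,0],0,0]]'| grep -E "pos|ft"
```

```text
ee_pos: [0.4506, -0.0132, 0.0553]
ft_force: [-0.4, -0.2, -0.2]
ee_pos: [0.4524, -0.0131, 0.0552]
ft_force: [-1.4, -0.7, -1.4]
ee_pos: [0.4525, -0.013, 0.0551]
ft_force: [-6.4, -1.6, 2.1]
```

```bash
python3 - <<'E'
from h import *
s=camera("scene")
for b in blobs(masks(s)["red"],8): print(cv2.minAreaRect(b),rect(s,b,.0615))
cv2.imwrite("pics/s3.png",cv2.resize(s["color"][130:230,290:420,::-1],None,fx=5,fy=5,interpolation=cv2.INTER_CUBIC))
E
```

```text
((336.0000305175781, 181.5), (7.155416965484619, 7.602630138397217), 63.43495178222656) (0.4737, -0.0156, array([0.0228, 0.0207]), 63.3)
((390.5, 173.5), (5.0, 5.0), 0.0) (0.3576, 0.0742, array([0.0168, 0.0132]), 37.4)
```

View pics/s3.png

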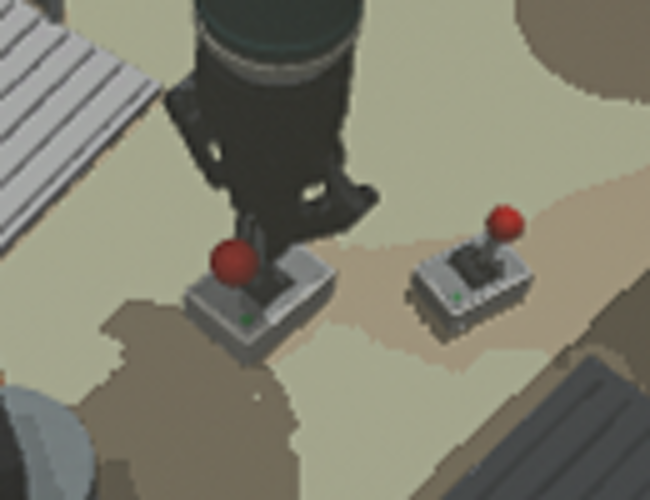

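The red ball has moved over to the +x stop (336,181), and the push force rose there, so the switch is on. I'll back off and make a last check.

```bash
python3 -m creep '[[[0.02,0,0],0,0],[[0.03,0,0],0,0],[[0,0,-0.06],0,0],[[0,0,-0.06],0,0],[[0,0,-0.06],0,0],[[0,0,0],0,0],[[0,0,0],0,0]]'| grep -v rot; python3 - <<'E'
from h import *
t=camera("top");s=camera("scene")
for n,c in(("t",t),("s",s)):
    M=masks(c)
    for k,z,a in(("green",.0212,60),("red",.0615,8),("orange",.12,8),("blue",.02,100)):
        for b in blobs(M[k],a): print(n,k,rect(c,b,z))
cv2.imwrite("pics/t4.png",t["color"][:,:,::-1])
E
```

```text
clock: 48.52
ee_pos: [0.4049, -0.0131, 0.2355]
ft_force: [-0.1, 0.3, 0.3]
opening: -0.0002
finger_force: 0.0
t green (0.4702, -0.323, array([0.0584, 0.0579]), 14.7)
t green (0.5167, -0.2148, array([0.0571, 0.0589]), 71.4)
t green (0.576, -0.3147, array([0.0586, 0.0599]), 74.3)
t orange (0.6462, -0.0354, array([0.041 , 0.0131]), 64.2)
t orange (0.6617, -0.0437, array([0.0417, 0.0076]), 59.6)
t blue (0.7574, -0.153, array([0.142 , 0.1429]), 1.1)
s red (0.4746, -0.0166, array([0.0205, 0.0205]), 80.1)
s red (0.359, 0.0752, array([0.0132, 0.0138]), 42.0)
s blue (0.7568, -0.1513, array([0.1405, 0.1436]), 42.0)
```

View pics/t4.png

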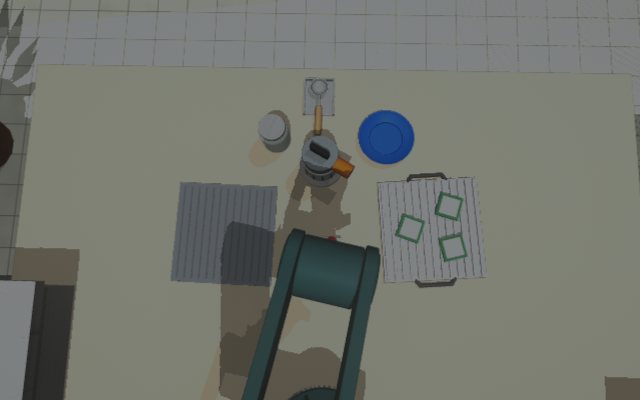

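The mat is empty, the three glasses lie on the griddle at (410,228), (450,206) and (453,247), and the nozzle points at its middle. The switch is on, the plate and jar haven't moved, and the arm is clear of everything.

```bash
python3 -c "
from workcell import arm
print(arm.job_done())"
```

```text
the job is handed in; nothing more can be done
None
```

I handed the job in after about 49 s of robot time, with all three glasses flat on the griddle, the nozzle about 3 mm off the griddle's middle (25 mm allowed), the switch on, and the plate and jar unmoved; the judge's verdict was not shown.

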